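# Push the piston row home on the rail and close the keeper

### The job

Four pistons stand in a touching row in the channel of the assembly rail: push on the last one with the fingers so that the whole row slides along as one train, without gaps opening in it, until the front piston is fully home against the end stop. Then push the keeper's upright post so that the bar slides fully across behind the last piston. Only push: nothing is to be lifted or tipped, and the spare piston and the small parts standing beside the rail stay where they are.

Things in the scene. Friction and masses are not known exactly. Their poses are not given: they have to be found in the camera images.
- rail: Fixed straight channel rail, 424 mm long, aluminium floor with dark side strips. Frame: x along the rail toward the end stop, y across, z up; origin on the bench top, on the centreline. Floor at z = 8 mm; side strips have inner faces at y = +-34 mm, outer at +-40 mm, tops at z = 22 mm, well below the piston tops. Its open entry end is at x = -154 mm.
- stop_face (a point): Centre of the foot of the end stop's flat face: rail x = 248, y = 0, z = 8 mm. The grey stop block is 80 mm wide and reaches up to z = 59 mm with its screws. With the row fully home the piston centres are at rail x = 217, 155, 93 and 31 mm.
- row_rear (a point): Point on the rail floor where the rear side of the last piston is when the row is fully home: rail x = 0, y = 0, z = 8 mm.
- row_piston_1: Front (nearest the end stop) piston standing on its skirt in the rail, a plain grey drum 62 mm across and 54 mm tall, about 0.2 kg; origin at the centre of its underside, z up; starts 45 to 82 mm short of the stop.
- row_piston_2: Second piston standing on its skirt in the rail, a plain grey drum 62 mm across and 54 mm tall, about 0.2 kg; origin at the centre of its underside, z up; touching or within a millimetre of its neighbours.
- row_piston_3: Third piston standing on its skirt in the rail, a plain grey drum 62 mm across and 54 mm tall, about 0.2 kg; origin at the centre of its underside, z up; touching or within a millimetre of its neighbours.
- row_piston_4: Last (nearest the open end) piston standing on its skirt in the rail, a plain grey drum 62 mm across and 54 mm tall, about 0.2 kg; origin at the centre of its underside, z up; the one to push on. The whole row slides with roughly 3 to 8 N.
- keeper (a joint): Slide of the keeper bar, m: 0 = drawn fully out (starts at 0 to 0.004), 0.044 = fully across, end of travel. Moves straight along the rail's -y with about 2 N of friction and stays where left. The bar is 10 mm wide, at rail x = -15 to -5 mm, z = 24 to 35 mm, so it crosses 5 mm behind the last piston when the row is home; until then the pistons block it.
- keeper_post (a point): Centre of the top of the keeper's upright round steel post, 12 mm thick, which moves with the bar. At keeper = 0 it is at rail x = -10, y = 74, z = 78 mm; fully across at y = 30 mm. The free post is the part above the bar, z = 35 to 78 mm; the bar runs on 27 mm beyond the post on the outer (+y) side, below z = 35 mm.
- spare_piston: Bystander: one more piston, same size as those in the rail, standing on the bench beside the rail (on its -y side). Origin at the centre of its underside.
- valve_spring: Bystander: valve spring standing on the bench, 28 mm across, 42 mm tall. Origin at the centre of its underside.
- wrist_pin: Bystander: hollow piston pin standing on end, 18 mm across, 46 mm tall. Origin at the centre of its underside.
- spacer_sleeve: Bystander: steel sleeve standing on end, 24 mm across, 52 mm tall, on the keeper-post side of the rail, toward the open end. Origin at the centre of its underside.

How it is judged (in metres and radians):
On the way, in this order (a step that is already met when the one before it is completed fails the run):
1. all four pistons are home against the end stop, the keeper still open (x of row_piston_1 in the frame of rail between 0.213 and 0.221 m and x of row_piston_2 in the frame of rail between 0.151 and 0.159 m and x of row_piston_3 in the frame of rail between 0.089 and 0.097 m and x of row_piston_4 in the frame of rail between 0.027 and 0.035 m and z of each of row_piston_1, row_piston_2, row_piston_3, row_piston_4 in the frame of rail below 0.012 m and angle between each of row_piston_1, row_piston_2, row_piston_3, row_piston_4's own z axis and vertical below 0.1 rad and value of joint keeper below 0.02 m), for 0.2 s.
2. the keeper is fully across behind the row (value of joint keeper above 0.039 m), for 0.2 s.
At the end, for the whole second after the job is handed in: Each piston stands upright on the rail floor within 4 mm of its home place along the rail (centres 217, 155, 93, 31 mm), at rest, and the keeper is within 5 mm of the end of its travel (x of row_piston_1 in the frame of rail between 0.213 and 0.221 m and x of row_piston_2 in the frame of rail between 0.151 and 0.159 m and x of row_piston_3 in the frame of rail between 0.089 and 0.097 m and x of row_piston_4 in the frame of rail between 0.027 and 0.035 m and z of each of row_piston_1, row_piston_2, row_piston_3, row_piston_4 in the frame of rail below 0.012 m and angle between each of row_piston_1, row_piston_2, row_piston_3, row_piston_4's own z axis and vertical below 0.1 rad and value of joint keeper above 0.039 m and linear speed of each of row_piston_1, row_piston_2, row_piston_3, row_piston_4 below 0.02 m/s); the robot touches nothing.
It fails at once if a piston of the row is lifted off the rail floor (over 12 mm) or leaves the channel (z of any of row_piston_1, row_piston_2, row_piston_3, row_piston_4 in the frame of rail above 0.02 m or y of any of row_piston_1, row_piston_2, row_piston_3, row_piston_4 in the frame of rail above 0.015 m or y of any of row_piston_1, row_piston_2, row_piston_3, row_piston_4 in the frame of rail below -0.015 m).
It fails at once if a piston of the row is tipped (over 0.3 rad) (angle between any of row_piston_1, row_piston_2, row_piston_3, row_piston_4's own z axis and vertical above 0.3 rad).
It fails at once if the row comes apart: a gap of more than 10 mm between neighbours (distance between row_piston_1 and row_piston_2 above 0.072 m or distance between row_piston_2 and row_piston_3 above 0.072 m or distance between row_piston_3 and row_piston_4 above 0.072 m).
It fails at once if a bystander beside the rail is moved by more than 20 mm (distance of any of spare_piston, valve_spring, wrist_pin, spacer_sleeve from where it was at the start of the episode above 0.02 m).
It also fails if it takes over 58 s, if anything falls off the work surface, if the arm or the gripper's body presses on something with over 40 N, if the wrist force passes 120 N, or if a joint passes its speed limit or range.

### The arm

A 7-joint arm with a two-finger parallel gripper is mounted at the origin on a cart in front of the work surface, level with it; the furniture and walls round the work are solid. World frame = base frame: x ahead of the robot, y to its left, z up, the work surface at z = 0. Lengths are in m, angles in degrees, forces in N, time in s.
With the tool pointing down it reaches from about 0.4 to 0.875 m from the base axis. Payload 6.5 kg.
Tool frame: the origin (TCP) lies midway between the tips of the shut fingers; the grasp point (between the pads) lies 19 mm behind it; z points along the fingers, y is the line along which they close (so a half turn about z gives the same grasp; the last joint's range is limited). The gripper opens to 85 mm and grips with 20 to 120 N. Pads are 22 mm wide; open, the fingers measure 114 mm over their backs; the gripper's body (76 mm by 85 mm) begins 54 mm behind the grasp point. The pads swing forward as they close: fully open they stand 13 mm farther back than shut.
Start: joints at [-74.782, 30.733, -0.252, 88.115, 0.149, 61.152, -4.079], TCP at [0.212, 0.615, 0.231] pointing down, gripper open.
Joint ranges: [-154.64, 154.64], [-21.42, 123.67], [-72.66, 72.17], [13.99, 137.28], [-74.86, 254.86], [10.95, 109.41], [-158.01, 158.01]. Speed limits (degrees/s): [136.94, 136.94, 180, 180, 180, 180, 180].

### API

Orientations are given as a 3x3 rotation matrix whose columns are the frame's x, y, z axes.
In Python, from plant import env, cams, workorder gives the robot as it stands.
- The arm moves only by the shell command python3 -m handwheel 'ROWS' [FORCE]. ROWS is JSON, a list of rows, each an object of numbers: "jaw": the closure, from 0 (fully open) to 1 (shut); "x", "y", "z": the shift along the tool's x, y, z as a fraction of full scale; "ax", "ay", "az": the turn, a rotation vector about the tool's x, y, z as a fraction of full scale. A call has 1 to 5 rows; each row is the pose to reach, as a shift and turn from the pose commanded when the call began, along the tool's axes at that moment, turning the shorter way round; what a row does not reach only later rows make up. Full scale, the value 1, is 0.08 m for a shift and pi rad for a turn. A row lasts 1/8 s, in which the tool goes at most 62.5 mm and 10.7 degrees, less where a joint would pass 70% of its speed; a pose out of reach is approached as far as the arm can. A call with a number of a shift or a turn outside -1 to 1 is refused whole. A call with a gripper value outside its range is refused whole. The fingers move at their own pace and stop on an object; FORCE is the grip in N (left out, the last holds). Time passes only in rows, so rows that repeat a pose let the fingers close. It gives the time, the measured TCP pose, the force, the opening and the grip force at its end, in the units of the state.
- env.get_obs(): the state, without advancing time (a new reading comes with each control period).
- cams.capture(name): name is "side" or "top"; returns a dict with "image" (420x560x3 uint8, red, green, blue), "z_map" (420x560 float32, m along the optical axis (not along the pixel's ray), 0 where there is no reading), "intrinsics" (3x3 intrinsics, pixels), "origin" and "orientation" of the camera in the world. Camera axes: x right, y up, looking along -z (the intrinsics and any distortion apply to the point x, -y, -z); pixel columns grow to the right and rows downward; lengths in m; the calibration is good to about 2 mm. A picture is of the moment at which its call begins.
- workorder.close_job(): hands the job in; it is judged then, once.
The state is a dict: "time_s": time; "joints": joint angles; "qvel": joint speeds; "joint_torque": joint torques, N m; "ee_pos": TCP position; "orientation": TCP orientation; "ft_force": force on the tool from outside, world axes, zero at the start; "moment": the same for the moment, N m; "finger_gap": finger opening in m; "grasp_force": force on a finger pad.
Only numpy, scipy, OpenCV 4.12 (cv2) and the standard library are available. Lean on these libraries where they do the work, as an engineer would, in place of code of your own. Each camera call takes 0.05 s, during which the arm holds its last target. There are 200 camera calls.

## Working session

There is one attempt and no reset: what is moved stays moved. The work goes in short steps, Python scripts to look and compute and a shell command to move; the robot and the scene stay as the last step left them, time stands still between calls to the robot, and variables do not carry over. Pictures are saved under pics/ and viewed, at most 10 in all, crops included, and the job is handed in when it is done.

```bash
mkdir -p pics; ls; python3 - <<'E'
from plant import env,cams
import cv2,numpy as np
o=env.get_obs();print(o)
ims=[]
for n in("top","side"):
    c=cams.capture(n);np.savez(f"/tmp/{n}0.npz",**c)
    cv2.imwrite(f"pics/{n}0.png",c["image"][:,:,::-1]);print(n,c["intrinsics"],c["origin"],c["orientation"])
E
```

```text
pics
{'time_s': 0.0, 'joints': array([-74.78179377,  30.77836836,  -0.25365997,  88.16909301,
         0.15033043,  61.15285025,  -4.07743758]), 'qvel': array([ 0.0212099 ,  0.05694217, -0.02550659, -0.06545036,  0.14383433,
        0.07054101,  0.05283136]), 'joint_torque': array([ 4.01807920e-04, -5.83414435e+01,  1.04917780e+00, -2.59104180e+01,
        1.23763017e-02,  9.71392205e-03, -4.55533318e-07]), 'ee_pos': array([0.21156644, 0.61394603, 0.23041428]), 'orientation': array([[-9.45490467e-01,  3.25649505e-01, -4.20056092e-04],
       [ 3.25649739e-01,  9.45488962e-01, -1.69400282e-03],
       [-1.54492782e-04, -1.73845468e-03, -9.99998477e-01]]), 'ft_force': array([-0.85901107, -0.16918573,  0.04785568]), 'moment': array([-0.00664689,  0.01510645, -0.01332089]), 'grasp_force': 0.0, 'finger_gap': 0.08538814162531887}
top [[409.56569895   0.         283.16435387]
 [  0.         409.56569895 210.31019503]
 [  0.           0.           1.        ]] [ 0.47613392 -0.16358083  0.96314066] [[ 3.23551377e-03  9.94520898e-01 -1.04487873e-01]
 [-9.99608735e-01  3.13520109e-04 -2.79692318e-02]
 [-2.77832264e-02  1.04537485e-01  9.94132791e-01]]
side [[536.35507078   0.         277.65672239]
 [  0.         536.35507078 208.56503885]
 [  0.           0.           1.        ]] [ 0.53739664 -0.95470965  0.72261621] [[ 0.99694649  0.05964102 -0.05040473]
 [-0.07665645  0.62446307 -0.77728352]
 [-0.01488209  0.77877392  0.62712814]]
```

View pics/top0.png

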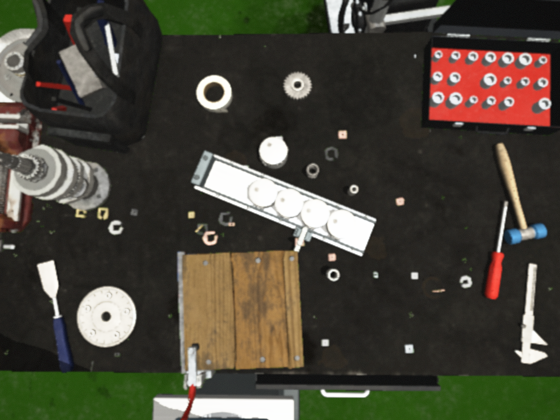

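View pics/side0.png

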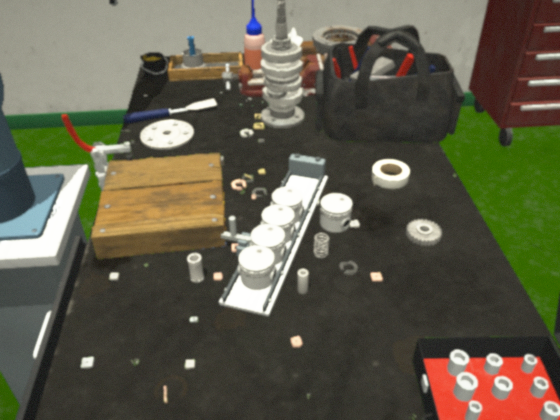

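The top view shows the rail running from the entry at about (365,235) to the stop at (203,168). The pistons are at (263,192), (289,203), (315,214) and (343,224), and the keeper post is near (302,237). The wooden box is at (240,310), close to the keeper side, and the sleeve is at (333,274). The side view agrees, with nothing standing behind the entry end.

```bash
cat > h.py <<'E'
import cv2,numpy as np
def pts(c):
    z=c["z_map"];K=c["intrinsics"];v,u=np.mgrid[:420,:560]
    p=np.stack([(u-K[0,2])/K[0,0]*z,-(v-K[1,2])/K[1,1]*z,-z],-1)
    P=p@c["orientation"].T+c["origin"];P[z==0]=np.nan;return P
def ray(c,u,v,h):
    K=c["intrinsics"];d=c["orientation"]@np.array([(u-K[0,2])/K[0,0],-(v-K[1,2])/K[1,1],-1]);o=np.array(c["origin"])
    return o+d*(h-o[2])/d[2]
def pix(c,p):
    q=np.array(c["orientation"]).T@(np.array(p)-c["origin"]);K=c["intrinsics"]
    return K[0,0]*q[0]/-q[2]+K[0,2],-K[1,1]*q[1]/-q[2]+K[1,2]
E
python3 - <<'E'
from h import *
c=dict(np.load("/tmp/top0.npz"));P=pts(c)
print("table z",[round(P[v,u,2],4) for u,v in((400,150),(420,300),(150,270),(160,320))])
np.set_printoptions(precision=4,suppress=True)
H=P[:,:,2]
def comps(lo,hi,box,amin=15):
    m=((H>lo)&(H<hi)).astype(np.uint8);b=np.zeros_like(m);x0,y0,x1,y1=box;b[y0:y1,x0:x1]=1;m*=b
    n,l,s,ce=cv2.connectedComponentsWithStats(m)
    for i in range(1,n):
        if s[i,4]>=amin:
            q=P[l==i];print(lo,hi,"px",ce[i],"n",s[i,4],"med",np.median(q,0),"min",q.min(0),"max",q.max(0),"circ",cv2.minEnclosingCircle(q[:,:2].astype(np.float32)))
comps(.05,.1,(180,130,410,290));comps(.07,.1,(280,220,330,260),3);comps(.03,.06,(320,160,410,290),6)
m=((H>.004)&(H<.1)).astype(np.uint8);m[:130]=0;m[290:]=0;m[:,:180]=0;m[:,400:]=0
mask=((H>.003)&(H<.03)).astype(np.uint8);n,l,s,ce=cv2.connectedComponentsWithStats(mask)
i=l[235,350] if l[235,350] else l[180,225];q=P[l==i];r=cv2.minAreaRect(q[:,:2].astype(np.float32));print("rail",s[i],r,cv2.boxPoints(r))
I=c["image"];cv2.imwrite("pics/c0.png",cv2.resize(I[140:290,180:390,::-1],None,fx=3.8,fy=3.8,interpolation=cv2.INTER_CUBIC))
E
```

```text
table z [np.float64(0.0001), np.float64(0.001), np.float64(0.0035), np.float64(0.0032)]
0.05 0.1 px [273.0839 150.5071] n 560 med [ 0.7079 -0.1145  0.0537] min [ 0.6791 -0.144   0.0501] max [ 0.7403 -0.0847  0.0597] circ ((0.7090429663658142, -0.11531124264001846), 0.03140082210302353)
0.05 0.1 px [201.8614 168.0813] n 332 med [0.6678 0.0467 0.0547] min [0.629  0.0248 0.0501] max [0.7077 0.0715 0.0632] circ ((0.6684062480926514, 0.04663943126797676), 0.040157198905944824)
0.05 0.1 px [302.5347 208.1842] n 2465 med [ 0.5759 -0.182   0.0618] min [ 0.5104 -0.2965  0.0501] max [ 0.6418 -0.0637  0.0678] circ ((0.5787811279296875, -0.1809241622686386), 0.12421118468046188)
0.05 0.1 px [299.5    242.3077] n 26 med [ 0.5005 -0.1742  0.0786] min [ 0.4944 -0.1795  0.0595] max [ 0.5049 -0.1687  0.0814] circ ((0.49944961071014404, -0.17409458756446838), 0.005595044232904911)
0.05 0.1 px [241.2835 270.8129] n 4324 med [ 0.4376 -0.0482  0.0612] min [ 0.3975 -0.1732  0.053 ] max [0.4813 0.0856 0.068 ] circ ((0.43542033433914185, -0.044083915650844574), 0.13418923318386078)
0.05 0.1 px [333.7619 275
[... 488 characters left out ...]
2885  0.0488] circ ((0.6209511160850525, -0.2967359125614166), 0.009453403763473034)
0.03 0.06 px [331.8769 230.2615] n 65 med [ 0.5211 -0.2438  0.0491] min [ 0.5087 -0.2709  0.0305] max [ 0.5586 -0.2262  0.0599] circ ((0.5344477891921997, -0.25190144777297974), 0.030749890953302383)
0.03 0.06 px [333.6607 274.9643] n 56 med [ 0.429  -0.2509  0.0519] min [ 0.4184 -0.2608  0.0311] max [ 0.4402 -0.2369  0.0564] circ ((0.4296034872531891, -0.24886903166770935), 0.012143414467573166)
rail [ 194  154  182  102 4295] ((0.5804901719093323, -0.13596035540103912), (0.4335361123085022, 0.13525822758674622), 68.37725067138672) [[ 0.4377 -0.3126]
 [ 0.5635 -0.3624]
 [ 0.7232  0.0406]
 [ 0.5975  0.0905]]
```

View pics/c0.png

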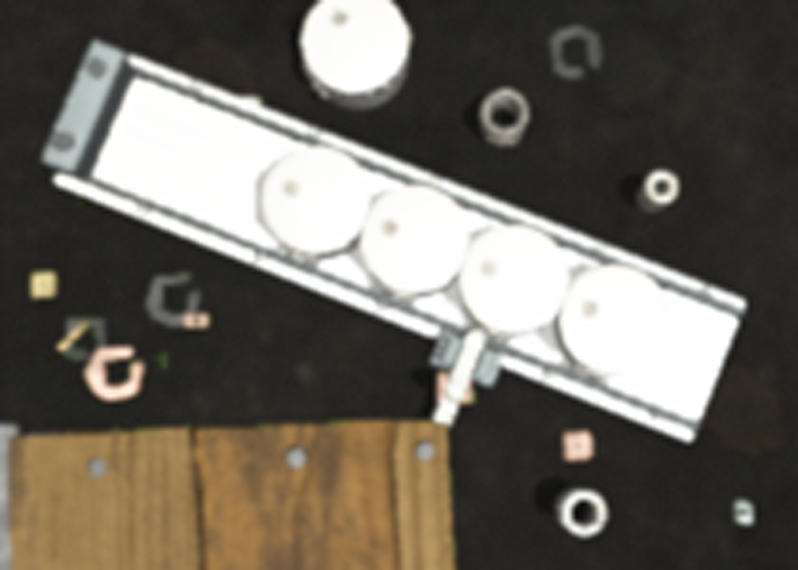

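The crop shows four piston tops, with crop centres at about (315,200), (413,238), (513,280) and (612,322). The strips' outer corners at the entry are (745,303) and (693,440), and the box corner is right beside the post. Next I cast rays through these to get the rail frame.

```bash
python3 - <<'E'
from h import *
np.set_printoptions(precision=4,suppress=True)
c=dict(np.load("/tmp/top0.npz"));P=pts(c);H=P[:,:,2]
R=lambda X,Y,h:ray(c,180+(X+.5)/3.8-.5,140+(Y+.5)/3.8-.5,h)
e1,e2=R(745,303,.022),R(693,440,.022);s1,s2=R(132,57,.022),R(55,180,.022)
d1=s1-e1;d2=s2-e2;print("entry",e1,e2,np.linalg.norm(e1-e2),"ang",[np.degrees(np.arctan2(d[1],d[0])) for d in(d1,d2)],np.linalg.norm(d2))
pc=np.array([R(315,200,.062),R(413,238,.062),R(513,280,.062),R(612,322,.062)])
d=pc[0]-pc[3];print("pist",pc,"ang",np.degrees(np.arctan2(d[1],d[0])),np.linalg.norm(d)/3)
d=d1+d2;a=np.arctan2(d[1],d[0]);ex=np.array([np.cos(a),np.sin(a)]);ey=np.array([-ex[1],ex[0]])
mid=(e1+e2)[:2]/2;O=mid+.154*ex
def rl(p):q=np.array(p)[:2]-O;return np.array([q@ex,q@ey])
print("a",np.degrees(a),"O",O,"ex",ex,"ey",ey)
print("rail coords: pistons",[rl(p) for p in pc],"post",rl((.4995,-.1741)),"stop top front",[rl(R(*x)) for x in((130,57,.055),(85,175,.055))])
print("rail coords (depth circles) spare",rl((.709,-.1153)),"sleeve",rl((.4296,-.2489)))
m=(H>.05)&(H<.1)
np.savez("/tmp/rail.npz",O=O,ex=ex,ey=ey)
# high stuff
for lo in(.1,.15,.2,.3):
    mm=(H>lo);n,l,s,ce=cv2.connectedComponentsWithStats(mm.astype(np.uint8))
    for i in range(1,n):
        if s[i,4]>30:q=P[l==i];print(lo,q.min(0),q.max(0))
c=dict(np.load("/tmp/side0.npz"));Q=pts(c)
q=Q[(Q[...,2]>.1)&(Q[...,0]>.3)&(Q[...,0]<.75)&(Q[...,1]<.45)];print("side tall near",len(q),q.min(0) if len(q) else '',q.max(0) if len(q) else '')
b=Q[(Q[...,2]>.05)&(Q[...,0]>.2)&(Q[...,0]<.48)&(Q[...,1]<.08)&(Q[...,1]>-.2)];print("box z pct",np.percentile(b[:,2],[5,50,95,99.5]),"max xyz",b.max(0),b.min(0))
E
```

```text
entry [ 0.5542 -0.3493  0.022 ] [ 0.472  -0.3167  0.022 ] 0.08845568305316581 ang [np.float64(67.83540135261188), np.float64(67.8778295733235)] 0.4190693321155046
pist [[ 0.6112 -0.0921  0.062 ]
 [ 0.5888 -0.1496  0.062 ]
 [ 0.5642 -0.2077  0.062 ]
 [ 0.5398 -0.2647  0.062 ]] ang 67.52607953261621 0.06226364893342734
a 67.85698641378994 O [ 0.5712 -0.1903] ex [0.3769 0.9262] ey [-0.9262  0.3769]
rail coords: pistons [array([ 0.1061, -0.0001]), array([ 0.0444, -0.001 ]), array([-0.0187, -0.0001]), array([-0.0807,  0.001 ])] post [-0.012   0.0725] stop top front [array([ 0.243 , -0.0389]), array([0.2396, 0.0368])]
rail coords (depth circles) spare [ 0.1215 -0.0994] sleeve [-0.1076  0.1091]
0.1 [0.7101 0.1612 0.1   ] [1.0475 0.3913 0.27  ]
0.1 [ 0.9261 -0.7397  0.1   ] [ 0.9903 -0.4747  0.2642]
0.1 [0.583  0.2833 0.1002] [0.688  0.3805 0.3059]
0.1 [0.1717 0.0226 0.1003] [0.2872 0.0589 0.1931]
0.15 [0.7425 0.1687 0.15  ] [1.0149 0.3913 0.27  ]
0.15 [ 0.9261 -0.7055  0.15  ] [ 0.9779 -0.4747  0.2642]
0.15 [0.7722 0.2926 0.1512] [0.7859 0.3119 0.2036]
0.15 [0.583  0.2833 0.1501] [0.688  0.3805 0.3059]
0.15 [0.1717 0.034  0.1502] [0.1852 0.0442 0.1931]
0.2 [0.8316 0.3036 0.2   ] [0.9809 0.3719 0.2478]
0.2 [ 0.9261 -0.6749  0.2   ] [ 0.9671 -0.4747  0.2642]
0.2 [0.8089 0.1869 0.2001] [0.9649 0.2487 0.27  ]
0.2 [0.5933 0.296  0.2   ] [0.6756 0.377  0.3059]
0.2 [0.5874 0.3199 0.2   ] [0.6089 0.3442 0.203 ]
side tall near 2812 [0.5849 0.1989 0.1   ] [0.75   0.3805 0.3152]
box z pct [0.0557 0.06   0.0894 0.1171] max xyz [0.4795 0.0798 0.1221] [ 0.2002 -0.1841  0.05  ]
```

```bash

python3 -m handwheel '[{"jaw":1,"x":-0.42,"y":-0.3},{"jaw":1,"x":-0.83,"y":-0.59}]' 40
python3 -m handwheel '[{"jaw":1,"x":-0.42,"y":-0.3},{"jaw":1,"x":-0.83,"y":-0.59}]'
python3 -m handwheel '[{"jaw":1,"x":-0.42,"y":-0.3},{"jaw":1,"x":-0.83,"y":-0.59}]'
python3 -m handwheel '[{"jaw":1,"x":-0.42,"y":-0.3},{"jaw":1,"x":-0.83,"y":-0.59},{"jaw":1,"x":-0.83,"y":-0.59}]'
python3 -c "
from plant import env;print(env.get_obs()['joints'])"
```

```text
[-74.78274003  30.77457613  -0.25310864  88.16443454   0.14907629
  61.15118823  -4.08174453]invalid input at $[0]: expected keys jaw, x, y, z, ax, ay, az
invalid input at $[0]: expected keys jaw, x, y, z, ax, ay, az
invalid input at $[0]: expected keys jaw, x, y, z, ax, ay, az
invalid input at $[0]: expected keys jaw, x, y, z, ax, ay, az
```

All seven keys are required in every row.

```bash

python3 -m handwheel '[{"jaw":1,"x":-0.42,"y":-0.3,"z":0,"ax":0,"ay":0,"az":0},{"jaw":1,"x":-0.83,"y":-0.59,"z":0,"ax":0,"ay":0,"az":0}]' 40
python3 -m handwheel '[{"jaw":1,"x":-0.42,"y":-0.3,"z":0,"ax":0,"ay":0,"az":0},{"jaw":1,"x":-0.83,"y":-0.59,"z":0,"ax":0,"ay":0,"az":0}]'
python3 -m handwheel '[{"jaw":1,"x":-0.42,"y":-0.3,"z":0,"ax":0,"ay":0,"az":0},{"jaw":1,"x":-0.83,"y":-0.59,"z":0,"ax":0,"ay":0,"az":0}]'
python3 -m handwheel '[{"jaw":1,"x":-0.42,"y":-0.3,"z":0,"ax":0,"ay":0,"az":0},{"jaw":1,"x":-0.83,"y":-0.59,"z":0,"ax":0,"ay":0,"az":0},{"jaw":1,"x":-0.83,"y":-0.59,"z":0,"ax":0,"ay":0,"az":0}]'
python3 -c "
from plant import env;print(env.get_obs()['joints'])"
```

```text
time_s: 0.35
ee_pos: [0.2594, 0.5472, 0.2307]
orientation: [[-0.946, 0.325, -0.0], [0.325, 0.946, -0.001], [-0.0, -0.001, -1.0]]
ft_force: [1.3, 0.7, 0.9]
finger_gap: 0.052
grasp_force: 0.0
time_s: 0.6
ee_pos: [0.3072, 0.4805, 0.2309]
orientation: [[-0.945, 0.326, -0.0], [0.326, 0.945, -0.001], [-0.0, -0.001, -1.0]]
ft_force: [0.7, -0.8, 0.5]
finger_gap: 0.0122
grasp_force: 0.0
time_s: 0.85
ee_pos: [0.3545, 0.4143, 0.231]
orientation: [[-0.945, 0.326, -0.0], [0.326, 0.945, -0.001], [0.0, -0.001, -1.0]]
ft_force: [0.5, 0.2, 0.2]
finger_gap: 0.0
grasp_force: 0.0
time_s: 1.23
ee_pos: [0.4035, 0.346, 0.2311]
orientation: [[-0.943, 0.332, 0.0], [0.332, 0.943, -0.002], [-0.001, -0.002, -1.0]]
ft_force: [-1.3, -0.1, 0.3]
finger_gap: -0.0001
grasp_force: 0.0
[-49.14785686  19.18832997   4.48295682 106.34567184  -1.68839123
  54.5881083   26.70435931]
```

```bash

python3 -m handwheel '[{"jaw":1,"x":-0.24,"y":-0.5,"z":0,"ax":0,"ay":0,"az":0},{"jaw":1,"x":-0.48,"y":-0.99,"z":0,"ax":0,"ay":0,"az":0}]' 
python3 -m handwheel '[{"jaw":1,"x":-0.24,"y":-0.5,"z":0,"ax":0,"ay":0,"az":0},{"jaw":1,"x":-0.48,"y":-0.99,"z":0,"ax":0,"ay":0,"az":0}]' 
python3 -m handwheel '[{"jaw":1,"x":-0.24,"y":-0.5,"z":0,"ax":0,"ay":0,"az":0},{"jaw":1,"x":-0.48,"y":-0.99,"z":0,"ax":0,"ay":0,"az":0}]' 
python3 -m handwheel '[{"jaw":1,"x":-0.24,"y":-0.5,"z":0,"ax":0,"ay":0,"az":0},{"jaw":1,"x":-0.48,"y":-0.99,"z":0,"ax":0,"ay":0,"az":0},{"jaw":1,"x":-0.48,"y":-0.99,"z":0,"ax":0,"ay":0,"az":0}]' 
python3 -c "
from plant import env;print(env.get_obs()['joints'])"
```

```text
time_s: 1.48
ee_pos: [0.4112, 0.2621, 0.231]
orientation: [[-0.946, 0.324, -0.0], [0.324, 0.946, 0.0], [0.0, -0.0, -1.0]]
ft_force: [1.2, -0.0, 0.1]
finger_gap: 0.0002
grasp_force: 0.0
time_s: 1.72
ee_pos: [0.422, 0.1744, 0.2312]
orientation: [[-0.946, 0.324, -0.0], [0.324, 0.946, 0.0], [0.0, 0.0, -1.0]]
ft_force: [0.5, -0.4, -0.0]
finger_gap: 0.0001
grasp_force: 0.0
time_s: 1.98
ee_pos: [0.4327, 0.087, 0.2312]
orientation: [[-0.946, 0.324, -0.0], [0.324, 0.946, 0.0], [0.0, 0.0, -1.0]]
ft_force: [0.8, -0.6, 0.8]
finger_gap: -0.0
grasp_force: 0.0
time_s: 2.35
ee_pos: [0.4435, -0.0023, 0.2313]
orientation: [[-0.944, 0.33, 0.0], [0.33, 0.944, -0.001], [-0.0, -0.001, -1.0]]
ft_force: [0.2, 1.6, -0.1]
finger_gap: 0.0
grasp_force: 0.0
[-20.17350515  10.41092455  16.44690372 118.75463606  -3.70525907
  51.31023488  69.06404244]
```

```bash

python3 -m handwheel '[{"jaw":1,"x":-0.27,"y":-0.45,"z":0,"ax":0,"ay":0,"az":0},{"jaw":1,"x":-0.54,"y":-0.9,"z":0,"ax":0,"ay":0,"az":0}]' 
python3 -m handwheel '[{"jaw":1,"x":-0.27,"y":-0.45,"z":0,"ax":0,"ay":0,"az":0},{"jaw":1,"x":-0.54,"y":-0.9,"z":0,"ax":0,"ay":0,"az":0}]' 
python3 -m handwheel '[{"jaw":1,"x":-0.27,"y":-0.45,"z":0,"ax":0,"ay":0,"az":0},{"jaw":1,"x":-0.54,"y":-0.9,"z":0,"ax":0,"ay":0,"az":0}]' 
python3 -m handwheel '[{"jaw":1,"x":-0.27,"y":-0.45,"z":0,"ax":0,"ay":0,"az":0},{"jaw":1,"x":-0.54,"y":-0.9,"z":0,"ax":0,"ay":0,"az":0.018},{"jaw":1,"x":-0.54,"y":-0.9,"z":0,"ax":0,"ay":0,"az":0.018},{"jaw":1,"x":-0.54,"y":-0.9,"z":0,"ax":0,"ay":0,"az":0.018}]' 
cat >> h.py <<'E'
def state():
    from plant import env
    o=env.get_obs();r=np.load("/tmp/rail.npz");q=o["ee_pos"][:2]-r["O"]
    print("t",o["time_s"],"rail xy mm",1e3*np.array([q@r["ex"],q@r["ey"]]).round(4),"z",round(o["ee_pos"][2],4),"tooly ang",np.degrees(np.arctan2(o["orientation"][1,1],o["orientation"][0,1])).round(2),"F rail",np.round([o["ft_force"][:2]@r["ex"],o["ft_force"][:2]@r["ey"],o["ft_force"][2]],1),"J",o["joints"].round(0))
E
python3 -c "
from h import *;state()"
```

```text
time_s: 2.6
ee_pos: [0.4614, -0.0808, 0.2312]
orientation: [[-0.947, 0.322, 0.0], [0.322, 0.947, 0.001], [0.0, 0.001, -1.0]]
ft_force: [0.8, -0.1, 0.0]
finger_gap: -0.0002
grasp_force: 0.0
time_s: 2.85
ee_pos: [0.4791, -0.1633, 0.2311]
orientation: [[-0.946, 0.323, 0.0], [0.323, 0.946, 0.001], [0.0, 0.001, -1.0]]
ft_force: [0.4, 0.3, 0.6]
finger_gap: 0.0
grasp_force: 0.0
time_s: 3.1
ee_pos: [0.4969, -0.2454, 0.231]
orientation: [[-0.946, 0.323, 0.0], [0.323, 0.946, 0.001], [0.0, 0.001, -1.0]]
ft_force: [0.9, 0.1, -0.9]
finger_gap: 0.0002
grasp_force: 0.0
time_s: 3.6
ee_pos: [0.5137, -0.3263, 0.2307]
orientation: [[-0.926, 0.376, -0.001], [0.376, 0.926, 0.002], [0.001, 0.001, -1.0]]
ft_force: [0.5, 0.4, -0.4]
finger_gap: 0.0002
grasp_force: 0.0
t 3.6 rail xy mm [-147.6    2. ] z 0.2307 tooly ang 67.89 F rail [ 0.5 -0.4 -0.4] J [ 11.  28.  24.  96. -13.  59. 107.]
```

```bash

python3 -m handwheel '[{"jaw":1,"x":-0.025,"y":-0.03,"z":0.5,"ax":0,"ay":0,"az":0},{"jaw":1,"x":-0.025,"y":-0.03,"z":1,"ax":0,"ay":0,"az":0}]' 
python3 -m handwheel '[{"jaw":1,"x":0,"y":0,"z":0.4,"ax":0,"ay":0,"az":0},{"jaw":1,"x":0,"y":0,"z":0.8,"ax":0,"ay":0,"az":0},{"jaw":1,"x":0,"y":0,"z":0.8,"ax":0,"ay":0,"az":0}]' 
python3 -m handwheel '[{"jaw":1,"x":0,"y":0,"z":0.4,"ax":0,"ay":0,"az":0},{"jaw":1,"x":0,"y":0,"z":0.78,"ax":0,"ay":0,"az":0},{"jaw":1,"x":0,"y":0,"z":0.78,"ax":0,"ay":0,"az":0}]' 
python3 - <<'E'
from h import *;state()
from plant import cams
c=cams.capture("side");cv2.imwrite("pics/s1.png",cv2.resize(c["image"][120:340,180:400,::-1],None,fx=2.7,fy=2.7,interpolation=cv2.INTER_CUBIC))
E
```

```text
time_s: 3.85
ee_pos: [0.5152, -0.3292, 0.1507]
orientation: [[-0.927, 0.376, 0.002], [0.376, 0.927, 0.001], [-0.001, 0.001, -1.0]]
ft_force: [0.7, 0.0, -0.2]
finger_gap: 0.0
grasp_force: 0.0
time_s: 4.22
ee_pos: [0.513, -0.3281, 0.0852]
orientation: [[-0.927, 0.376, -0.004], [0.376, 0.927, 0.004], [0.005, 0.002, -1.0]]
ft_force: [0.1, -0.1, -0.2]
finger_gap: 0.0003
grasp_force: 0.0
time_s: 4.6
ee_pos: [0.5136, -0.3298, 0.0246]
orientation: [[-0.926, 0.377, -0.002], [0.377, 0.926, 0.002], [0.002, 0.001, -1.0]]
ft_force: [0.1, 0.5, 0.0]
finger_gap: 0.0003
grasp_force: 0.0
t 4.6 rail xy mm [-150.9    0.7] z 0.0246 tooly ang 67.83 F rail [0.5 0.1 0. ] J [ 16.  44.  18. 101. -21.  38. 113.]
```

View pics/s1.png

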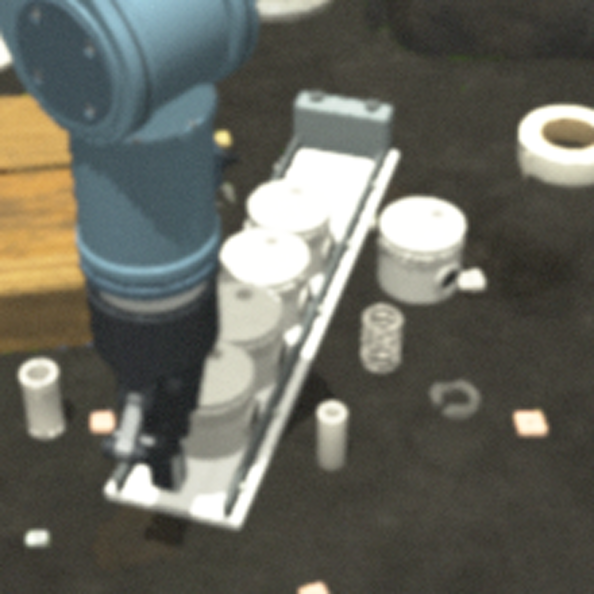

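The side view shows the shut fingers in the channel at about (165,475), just behind the last piston at (215,400), all upright. I lower slightly and then push slowly.

```bash

python3 -m handwheel '[{"jaw":1,"x":0,"y":0,"z":0.08,"ax":0,"ay":0,"az":0},{"jaw":1,"x":0,"y":0.06,"z":0.08,"ax":0,"ay":0,"az":0},{"jaw":1,"x":0,"y":0.12,"z":0.08,"ax":0,"ay":0,"az":0},{"jaw":1,"x":0,"y":0.18,"z":0.08,"ax":0,"ay":0,"az":0},{"jaw":1,"x":0,"y":0.22,"z":0.08,"ax":0,"ay":0,"az":0}]' 
python3 -c "
from h import *;state()"
python3 -m handwheel '[{"jaw":1,"x":0,"y":0.04,"z":0,"ax":0,"ay":0,"az":0},{"jaw":1,"x":0,"y":0.08,"z":0,"ax":0,"ay":0,"az":0},{"jaw":1,"x":0,"y":0.12,"z":0,"ax":0,"ay":0,"az":0},{"jaw":1,"x":0,"y":0.16,"z":0,"ax":0,"ay":0,"az":0},{"jaw":1,"x":0,"y":0.2,"z":0,"ax":0,"ay":0,"az":0}]' 
python3 -c "
from h import *;state()"
```

```text
time_s: 5.28
ee_pos: [0.5208, -0.3156, 0.0188]
orientation: [[-0.926, 0.378, 0.0], [0.378, 0.926, -0.001], [-0.001, -0.001, -1.0]]
ft_force: [-1.1, -3.7, 2.4]
finger_gap: 0.0001
grasp_force: 1.5
t 5.275 rail xy mm [-135.    -0.5] z 0.0188 tooly ang 67.76 F rail [-3.9 -0.4  2.4] J [ 14.  45.  18. 102. -21.  37. 112.]
time_s: 5.9
ee_pos: [0.5261, -0.303, 0.0191]
orientation: [[-0.925, 0.381, 0.0], [0.381, 0.925, -0.003], [-0.001, -0.003, -1.0]]
ft_force: [-2.9, -5.3, 2.7]
finger_gap: 0.0002
grasp_force: 2.7
t 5.9 rail xy mm [-121.3   -0.7] z 0.0191 tooly ang 67.63 F rail [-6.   0.7  2.7] J [ 13.  45.  18. 102. -21.  37. 111.]
```

Contact is made and the row slides at about 6 N. I continue at 40 mm/s.

```bash

python3 -m handwheel '[{"jaw":1,"x":0,"y":0.06,"z":0,"ax":0,"ay":0,"az":0},{"jaw":1,"x":0,"y":0.12,"z":0,"ax":0,"ay":0,"az":0},{"jaw":1,"x":0,"y":0.18,"z":0,"ax":0,"ay":0,"az":0},{"jaw":1,"x":0,"y":0.24,"z":0,"ax":0,"ay":0,"az":0},{"jaw":1,"x":0,"y":0.3,"z":0,"ax":0,"ay":0,"az":0}]' >/dev/null
python3 -c "
from h import *;state()"
python3 -m handwheel '[{"jaw":1,"x":0,"y":0.06,"z":0,"ax":0,"ay":0,"az":0},{"jaw":1,"x":0,"y":0.12,"z":0,"ax":0,"ay":0,"az":0},{"jaw":1,"x":0,"y":0.18,"z":0,"ax":0,"ay":0,"az":0},{"jaw":1,"x":0,"y":0.24,"z":0,"ax":0,"ay":0,"az":0},{"jaw":1,"x":0,"y":0.3,"z":0,"ax":0,"ay":0,"az":0}]' >/dev/null
python3 - <<'E'
from h import *;state()
from plant import cams
c=cams.capture("top");np.savez("/tmp/t2.npz",**c);cv2.imwrite("pics/t2.png",cv2.resize(c["image"][140:290,180:390,::-1],None,fx=3.8,fy=3.8,interpolation=cv2.INTER_CUBIC))
E
```

```text
t 6.525 rail xy mm [-97.3  -0.7] z 0.0191 tooly ang 67.64 F rail [-6.2  0.4  3. ] J [ 10.  44.  18. 102. -21.  36. 108.]
t 7.15 rail xy mm [-73.3  -0.8] z 0.0191 tooly ang 67.63 F rail [-6.8  0.1  2.9] J [  8.  44.  18. 103. -21.  36. 106.]
```

View pics/t2.png

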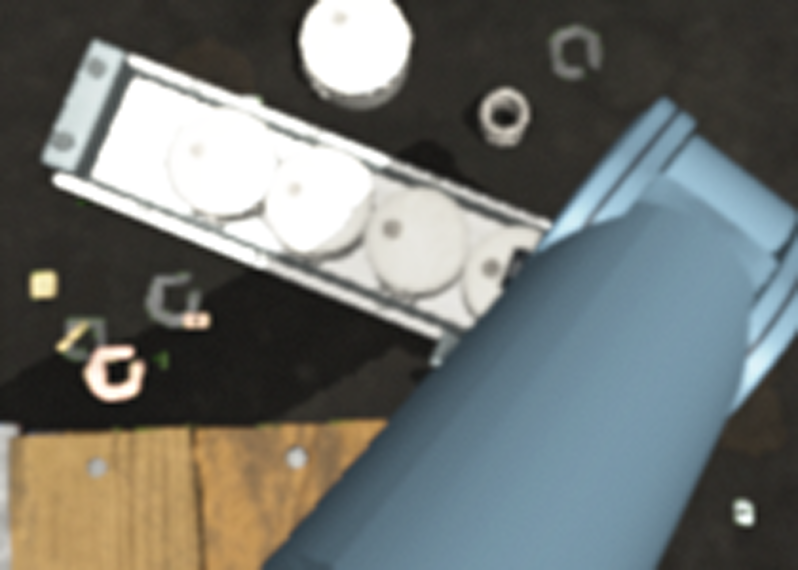

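The row is still tight, at crop (222,160), (318,200), (415,240) and (495,270). It has moved about 60 mm and has roughly 48 mm left. I do 30 mm more and then slow down.

```bash

python3 -m handwheel '[{"jaw":1,"x":0,"y":0.08,"z":0,"ax":0,"ay":0,"az":0},{"jaw":1,"x":0,"y":0.16,"z":0,"ax":0,"ay":0,"az":0},{"jaw":1,"x":0,"y":0.24,"z":0,"ax":0,"ay":0,"az":0},{"jaw":1,"x":0,"y":0.32,"z":0,"ax":0,"ay":0,"az":0},{"jaw":1,"x":0,"y":0.38,"z":0,"ax":0,"ay":0,"az":0}]' >/dev/null
python3 -c "
from h import *;state()"
python3 -m handwheel '[{"jaw":1,"x":0,"y":0.03,"z":0,"ax":0,"ay":0,"az":0},{"jaw":1,"x":0,"y":0.06,"z":0,"ax":0,"ay":0,"az":0},{"jaw":1,"x":0,"y":0.09,"z":0,"ax":0,"ay":0,"az":0},{"jaw":1,"x":0,"y":0.11,"z":0,"ax":0,"ay":0,"az":0}]' >/dev/null
python3 - <<'E'
from h import *;state()
E
```

```text
t 7.825 rail xy mm [-42.7  -0.9] z 0.0191 tooly ang 67.64 F rail [-6.6  0.5  3.9] J [  5.  44.  18. 103. -22.  36. 104.]
t 8.325 rail xy mm [-34.1  -0.9] z 0.019 tooly ang 67.64 F rail [-6.2  0.7  3.1] J [  4.  44.  19. 103. -22.  36. 103.]
```

```bash

python3 -m handwheel '[{"jaw":1,"x":0,"y":0.02,"z":0,"ax":0,"ay":0,"az":0},{"jaw":1,"x":0,"y":0.04,"z":0,"ax":0,"ay":0,"az":0},{"jaw":1,"x":0,"y":0.05,"z":0,"ax":0,"ay":0,"az":0}]' >/dev/null
python3 -c "
from h import *;state()"
python3 -m handwheel '[{"jaw":1,"x":0,"y":0.02,"z":0,"ax":0,"ay":0,"az":0},{"jaw":1,"x":0,"y":0.03,"z":0,"ax":0,"ay":0,"az":0}]' >/dev/null
python3 - <<'E'
from h import *;state()
from plant import cams
c=cams.capture("side");cv2.imwrite("pics/s2.png",cv2.resize(c["image"][120:340,180:400,::-1],None,fx=2.7,fy=2.7,interpolation=cv2.INTER_CUBIC))
E
```

```text
t 8.7 rail xy mm [-30.2  -0.9] z 0.019 tooly ang 67.64 F rail [-6.7  0.4  3.8] J [  4.  44.  19. 103. -22.  36. 103.]
t 8.95 rail xy mm [-27.8  -0.9] z 0.019 tooly ang 67.63 F rail [-6.7 -0.1  4.4] J [  3.  44.  19. 103. -22.  36. 102.]
```

View pics/s2.png

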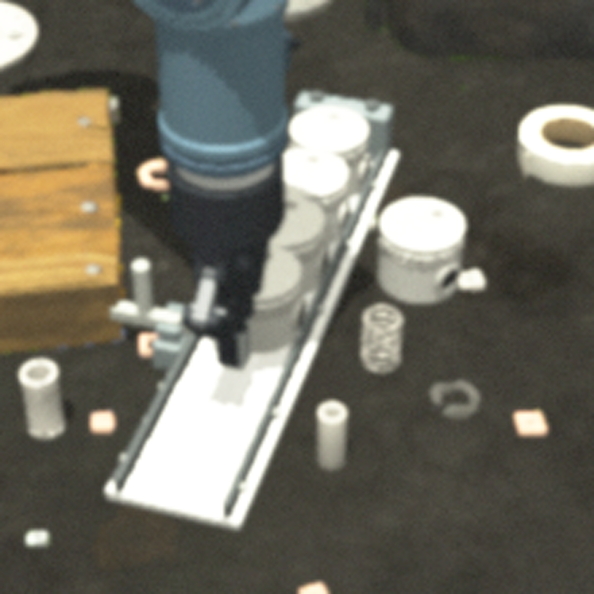

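The row is nearly home, with the front piston close to the stop at (340,130) and the fingers at (232,355). The post at (143,280) is clear. I creep forward until the force rises.

```bash

python3 -m handwheel '[{"jaw":1,"x":0,"y":0.02,"z":0,"ax":0,"ay":0,"az":0},{"jaw":1,"x":0,"y":0.02,"z":0,"ax":0,"ay":0,"az":0}]' >/dev/null
python3 -c "
from h import *;state()"
python3 -m handwheel '[{"jaw":1,"x":0,"y":0.02,"z":0,"ax":0,"ay":0,"az":0},{"jaw":1,"x":0,"y":0.02,"z":0,"ax":0,"ay":0,"az":0}]' >/dev/null
python3 -c "
from h import *;state()"
python3 -m handwheel '[{"jaw":1,"x":0,"y":0.02,"z":0,"ax":0,"ay":0,"az":0},{"jaw":1,"x":0,"y":0.02,"z":0,"ax":0,"ay":0,"az":0}]' >/dev/null
python3 -c "
from h import *;state()"
```

```text
t 9.25 rail xy mm [-26.   -0.9] z 0.019 tooly ang 67.64 F rail [-7.4  0.3  3.1] J [  3.  44.  19. 103. -22.  36. 102.]
t 9.5 rail xy mm [-24.4  -0.9] z 0.019 tooly ang 67.64 F rail [-5.5 -0.3  4.2] J [  3.  44.  19. 103. -22.  36. 102.]
t 9.75 rail xy mm [-23.6  -0.9] z 0.0191 tooly ang 67.61 F rail [-8.   0.3  3.9] J [  3.  44.  19. 103. -22.  36. 102.]
```

```bash

python3 -m handwheel '[{"jaw":1,"x":0,"y":0.02,"z":0,"ax":0,"ay":0,"az":0},{"jaw":1,"x":0,"y":0.02,"z":0,"ax":0,"ay":0,"az":0}]' >/dev/null
python3 -c "
from h import *;state()"
python3 -m handwheel '[{"jaw":1,"x":0,"y":0.02,"z":0,"ax":0,"ay":0,"az":0},{"jaw":1,"x":0,"y":0.02,"z":0,"ax":0,"ay":0,"az":0}]' >/dev/null
python3 -c "
from h import *;state()"
```

```text
t 10.0 rail xy mm [-23.3  -0.9] z 0.0192 tooly ang 67.56 F rail [-9.9  1.1  4.4] J [  3.  44.  19. 103. -22.  36. 102.]
t 10.25 rail xy mm [-22.8  -1. ] z 0.0193 tooly ang 67.52 F rail [-11.6   1.5   6.2] J [  3.  44.  19. 103. -22.  36. 102.]
```

```bash

python3 -m handwheel '[{"jaw":1,"x":0,"y":0.02,"z":0,"ax":0,"ay":0,"az":0},{"jaw":1,"x":0,"y":0.04,"z":0,"ax":0,"ay":0,"az":0},{"jaw":1,"x":0,"y":0.04,"z":0,"ax":0,"ay":0,"az":0}]' >/dev/null
python3 -c "
from h import *;state()"
python3 -m handwheel '[{"jaw":1,"x":0,"y":-0.08,"z":0,"ax":0,"ay":0,"az":0},{"jaw":1,"x":0,"y":-0.3,"z":0,"ax":0,"ay":0,"az":0},{"jaw":1,"x":0,"y":-0.5,"z":0,"ax":0,"ay":0,"az":0},{"jaw":1,"x":0,"y":-0.5,"z":0,"ax":0,"ay":0,"az":0}]' >/dev/null
python3 -m handwheel '[{"jaw":1,"x":0,"y":0,"z":-0.5,"ax":0,"ay":0,"az":0},{"jaw":1,"x":0,"y":0,"z":-1,"ax":0,"ay":0,"az":0}]' >/dev/null
python3 -m handwheel '[{"jaw":1,"x":0,"y":0,"z":-0.5,"ax":0,"ay":0,"az":0},{"jaw":1,"x":0,"y":0,"z":-0.6,"ax":0,"ay":0,"az":0},{"jaw":1,"x":0,"y":0,"z":-0.6,"ax":0,"ay":0,"az":0}]' >/dev/null
python3 - <<'E'
from h import *;state()
from plant import cams
for n in("top","side"):
    c=cams.capture(n);np.savez(f"/tmp/{n}3.npz",**c)
t=cv2.resize(np.load("/tmp/top3.npz")["image"][140:290,180:390,::-1],None,fx=2.8,fy=2.8,interpolation=cv2.INTER_CUBIC)
cv2.imwrite("pics/t3.png",t)
c=dict(np.load("/tmp/side3.npz"));cv2.imwrite("pics/s3.png",cv2.resize(c["image"][140:290,200:360,::-1],None,fx=3.8,fy=3.8,interpolation=cv2.INTER_CUBIC))
E
```

```text
t 10.625 rail xy mm [-22.   -1.2] z 0.0197 tooly ang 67.42 F rail [-16.3   0.9   8.3] J [  2.  44.  19. 103. -22.  36. 101.]
t 11.75 rail xy mm [-53.3  -0.3] z 0.1464 tooly ang 67.79 F rail [-0.3  0.5 -1. ] J [  2.  33.  23. 101. -17.  49. 101.]
```

View pics/t3.png

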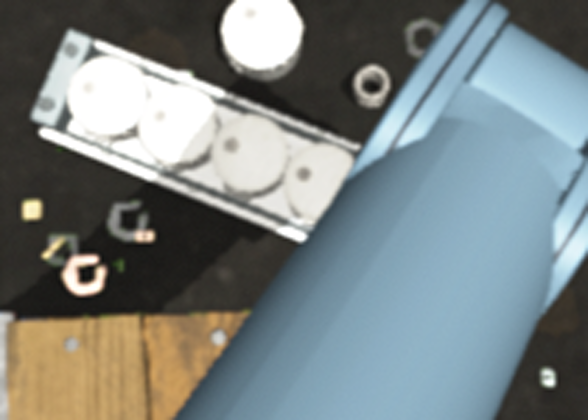

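View pics/s3.png

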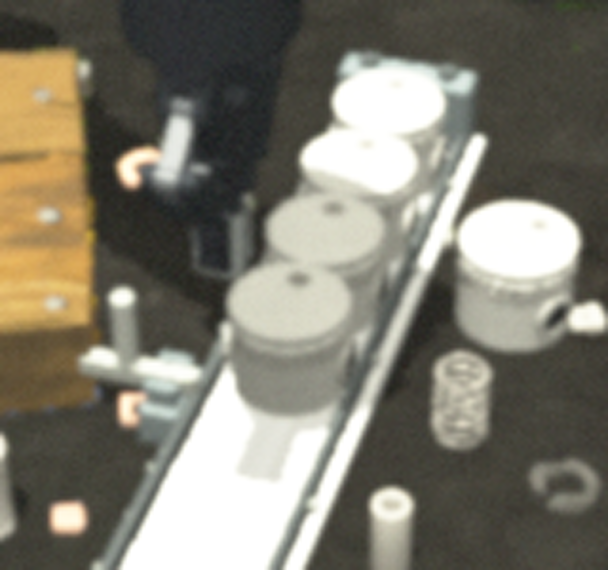

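The top view shows all four pistons tight against the stop. The side view shows the row upright, the last piston past the bar line, and the post top at crop (122,295). Next I measure the post and the box corner.

```bash
python3 - <<'E'
from h import *;np.set_printoptions(precision=4,suppress=True)
r=np.load("/tmp/rail.npz");rl=lambda p:np.array([(np.array(p)[:2]-r["O"])@r["ex"],(np.array(p)[:2]-r["O"])@r["ey"]])
c=dict(np.load("/tmp/side3.npz"));p=ray(c,200+122.5/3.8-.5,140+295.5/3.8-.5,.078);print("side post",p,rl(p))
for X,Y in((75,55),(92,322)):
    p=ray(c,200+X/3.8,140+Y/3.8,.06);print("box edge",p,rl(p))
for nm,n in(("side","side3"),("top","top0")):
    P=pts(dict(np.load(f"/tmp/{n}.npz")))
    m=(P[...,0]>.40)&(P[...,0]<.475)&(P[...,1]>-.165)&(P[...,1]<-.06)&(P[...,2]>.04)&(P[...,2]<.1);print(nm,"box z",np.percentile(P[m][:,2],[5,50,95]))
E
```

```text
side post [ 0.5011 -0.1736  0.078 ] [-0.0109  0.0712]
box edge [0.4753 0.0732 0.06  ] [0.208  0.1881]
box edge [ 0.4856 -0.1727  0.06  ] [-0.0159  0.0859]
side box z [0.0567 0.0602 0.0634]
top box z [0.057  0.061  0.0646]
```

```bash

python3 -m handwheel '[{"jaw":1,"x":0.5,"y":0.26,"z":0,"ax":0,"ay":0,"az":0},{"jaw":1,"x":1,"y":0.52,"z":0,"ax":0,"ay":0,"az":0}]' >/dev/null
python3 -m handwheel '[{"jaw":1,"x":0.33,"y":0,"z":0,"ax":0,"ay":0,"az":0},{"jaw":1,"x":0.33,"y":0,"z":0,"ax":0,"ay":0,"az":0},{"jaw":1,"x":0.33,"y":0,"z":0.4,"ax":0,"ay":0,"az":0},{"jaw":1,"x":0.33,"y":0,"z":0.8,"ax":0,"ay":0,"az":0},{"jaw":1,"x":0.33,"y":0,"z":0.8,"ax":0,"ay":0,"az":0}]' >/dev/null
python3 -c "
from h import *;state()"
```

```text
t 12.725 rail xy mm [-12.7 107.3] z 0.0803 tooly ang 67.73 F rail [-0.  -0.7  0.4] J [ -3.  31.  21. 118. -19.  34.  99.]
```

```bash

python3 -m handwheel '[{"jaw":1,"x":0,"y":0.01,"z":0.14,"ax":0,"ay":0,"az":0},{"jaw":1,"x":0,"y":0.01,"z":0.14,"ax":0,"ay":0,"az":0}]' >/dev/null
python3 -c "
from h import *;state()"
python3 -m handwheel '[{"jaw":1,"x":-0.06,"y":0,"z":0,"ax":0,"ay":0,"az":0},{"jaw":1,"x":-0.12,"y":0,"z":0,"ax":0,"ay":0,"az":0},{"jaw":1,"x":-0.18,"y":0,"z":0,"ax":0,"ay":0,"az":0},{"jaw":1,"x":-0.24,"y":0,"z":0,"ax":0,"ay":0,"az":0},{"jaw":1,"x":-0.3,"y":0,"z":0,"ax":0,"ay":0,"az":0}]' >/dev/null
python3 - <<'E'
from h import *;state()
from plant import cams
c=cams.capture("side");cv2.imwrite("pics/s4.png",cv2.resize(c["image"][140:290,200:360,::-1],None,fx=3.8,fy=3.8,interpolation=cv2.INTER_CUBIC))
E
```

```text
t 12.975 rail xy mm [-11.4 105.7] z 0.0713 tooly ang 67.75 F rail [0.  0.9 0.3] J [ -2.  32.  20. 118. -20.  33.  99.]
t 13.6 rail xy mm [-11.4  82.2] z 0.0712 tooly ang 67.75 F rail [0.3 1.7 2.3] J [ -2.  34.  20. 115. -20.  35.  99.]
```

View pics/s4.png

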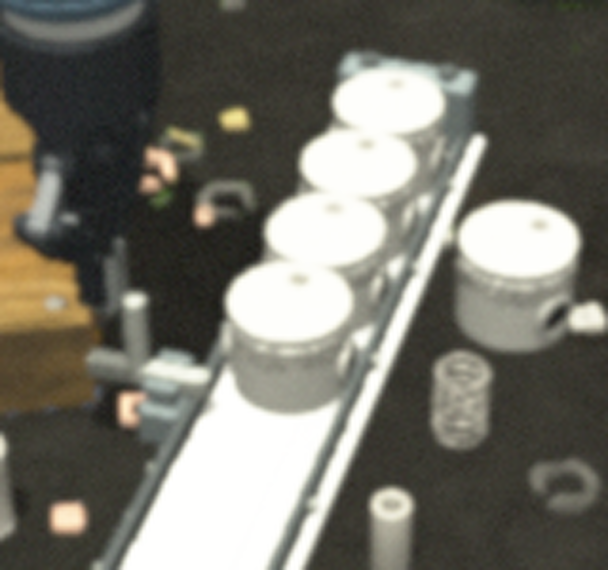

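The fingers are behind the post, which has begun to move and is now at (135,298). All pistons are still home. I continue the push.

```bash

python3 -m handwheel '[{"jaw":1,"x":-0.06,"y":0,"z":0.02,"ax":0,"ay":0,"az":0},{"jaw":1,"x":-0.12,"y":0,"z":0.04,"ax":0,"ay":0,"az":0},{"jaw":1,"x":-0.18,"y":0,"z":0.04,"ax":0,"ay":0,"az":0},{"jaw":1,"x":-0.24,"y":0,"z":0.04,"ax":0,"ay":0,"az":0},{"jaw":1,"x":-0.3,"y":0,"z":0.04,"ax":0,"ay":0,"az":0}]' >/dev/null
python3 -c "
from h import *;state()"
python3 -m handwheel '[{"jaw":1,"x":-0.02,"y":0,"z":0,"ax":0,"ay":0,"az":0},{"jaw":1,"x":-0.04,"y":0,"z":0,"ax":0,"ay":0,"az":0},{"jaw":1,"x":-0.06,"y":0,"z":0,"ax":0,"ay":0,"az":0},{"jaw":1,"x":-0.08,"y":0,"z":0,"ax":0,"ay":0,"az":0}]' >/dev/null
python3 -c "
from h import *;state()"
```

```text
t 14.275 rail xy mm [-11.5  57.9] z 0.0679 tooly ang 67.76 F rail [ 0.1  1.4 -1.4] J [ -1.  36.  20. 111. -20.  36. 100.]
t 14.775 rail xy mm [-11.5  51.5] z 0.0681 tooly ang 67.75 F rail [ 0.7  1.4 -0.8] J [ -1.  36.  20. 110. -20.  37. 100.]
```

```bash

python3 -m handwheel '[{"jaw":1,"x":-0.02,"y":0,"z":0,"ax":0,"ay":0,"az":0},{"jaw":1,"x":-0.04,"y":0,"z":0,"ax":0,"ay":0,"az":0},{"jaw":1,"x":-0.06,"y":0,"z":0,"ax":0,"ay":0,"az":0}]' >/dev/null
python3 -c "
from h import *;state()"
python3 -m handwheel '[{"jaw":1,"x":-0.02,"y":0,"z":0,"ax":0,"ay":0,"az":0},{"jaw":1,"x":-0.03,"y":0,"z":0,"ax":0,"ay":0,"az":0}]' >/dev/null
python3 -c "
from h import *;state()"
python3 -m handwheel '[{"jaw":1,"x":-0.02,"y":0,"z":0,"ax":0,"ay":0,"az":0},{"jaw":1,"x":-0.03,"y":0,"z":0,"ax":0,"ay":0,"az":0}]' >/dev/null
python3 -c "
from h import *;state()"
```

```text
t 15.15 rail xy mm [-11.5  46.6] z 0.0681 tooly ang 67.75 F rail [-0.4  1.4 -1.3] J [ -1.  36.  20. 110. -20.  37. 100.]
t 15.4 rail xy mm [-11.5  45. ] z 0.068 tooly ang 67.75 F rail [0.2 4.8 0.8] J [ -1.  37.  20. 109. -20.  38. 100.]
t 15.65 rail xy mm [-11.5  44.8] z 0.0678 tooly ang 67.75 F rail [ 0.1 10.8  7.7] J [ -0.  37.  20. 109. -20.  38. 100.]
```

The keeper hit its end at about 45 mm, as predicted, and the force rose to 11 N. I back off, lift and check.

```bash

python3 -m handwheel '[{"jaw":1,"x":0,"y":0,"z":0,"ax":0,"ay":0,"az":0},{"jaw":1,"x":0.1,"y":0,"z":0,"ax":0,"ay":0,"az":0},{"jaw":1,"x":0.2,"y":0,"z":0,"ax":0,"ay":0,"az":0},{"jaw":1,"x":0.2,"y":0,"z":-0.5,"ax":0,"ay":0,"az":0},{"jaw":1,"x":0.2,"y":0,"z":-1,"ax":0,"ay":0,"az":0}]' >/dev/null
python3 -m handwheel '[{"jaw":1,"x":0.5,"y":0,"z":-0.5,"ax":0,"ay":0,"az":0},{"jaw":1,"x":1,"y":0,"z":-0.5,"ax":0,"ay":0,"az":0},{"jaw":1,"x":1,"y":0,"z":-0.5,"ax":0,"ay":0,"az":0},{"jaw":1,"x":1,"y":0,"z":-0.5,"ax":0,"ay":0,"az":0}]' >/dev/null
python3 - <<'E'
from h import *;state()
from plant import cams
r=np.load("/tmp/rail.npz")
c=cams.capture("side");cv2.imwrite("pics/s5.png",cv2.resize(c["image"][140:290,200:360,::-1],None,fx=3.8,fy=3.8,interpolation=cv2.INTER_CUBIC))
for y in(.028,.033):
    p=r["O"]-.0115*r["ex"]+y*r["ey"];u,v=pix(c,[*p,.078]);print("post px expected",y,(u-200)*3.8,(v-140)*3.8)
E
```

```text
t 16.775 rail xy mm [-11.1 137. ] z 0.1885 tooly ang 67.76 F rail [ 0.3 -0.5 -0.3] J [ -9.  17.  27. 119. -11.  46.  92.]
post px expected 0.028 202.22844901247498 310.64631975875164
post px expected 0.033 192.63534982341307 308.7484308690957
```

View pics/s5.png

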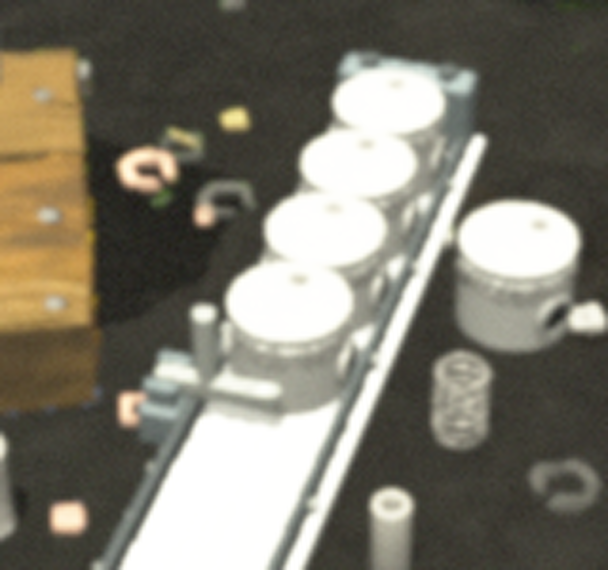

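The bar is across behind the last piston, with the post top at (203,312), which is where I expect it at full travel. The row is still home, the bystanders have not moved and the arm is clear.

```bash
python3 -c "
from plant import workorder;print(workorder.close_job())"
```

```text
the job is handed in; nothing more can be done
None
```

The job is handed in: the last pictures show all four pistons home against the end stop, the keeper fully across behind them, the bystanders where they started and the arm clear; no verdict came back.

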